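Set and lock the length stop in the orange index clip

ROBOT

A 6-joint arm with a two-finger parallel gripper is mounted at the origin on the work surface. World frame = base frame: x ahead of the robot, y to its left, z up, the work surface at z = 0. Lengths are in m, angles in rad, forces in N, time in s.
With the tool pointing down it reaches from about 0.225 to 0.875 m from the base axis. Payload 3.4 kg.
Tool frame: the origin (TCP) lies midway between the tips of the shut fingers; the grasp point (between the pads) lies 19 mm behind it (manip.grip_point_offset is the distance from the TCP to the grasp point, in m); z points along the fingers, y is the line along which they close (so a half turn about z gives the same grasp; the last joint's range is limited). The gripper opens to 85 mm and grips with 20 to 120 N. Pads are 22 mm wide; open, the fingers measure 114 mm over their backs; the gripper's body (76 mm by 85 mm) begins 54 mm behind the grasp point. The pads swing forward as they close: fully open they stand 13 mm farther back than shut.
Start: joints at [-1.247, 0.276, 1.505, -0, 1.361, -0.121], TCP at [0.247, -0.519, 0.231] pointing down, gripper open.
Joint ranges: [-2.89, 2.89], [-0.75, 2.08], [0.22, 2.7], [-1.18, 4.32], [0.11, 2.71], [-2.7, 2.7]. Speed limits (rad/s): [2.57, 2.57, 3.14, 3.14, 3.14, 3.14].

INTERFACE

Orientations are given as a unit quaternion [w, x, y, z].
In Python, from rig import manip gives the robot as it stands.
- The arm moves only by the shell command python3 -m handwheel 'ROWS' [FORCE]. ROWS is JSON, a list of rows, each an object with "translation": the shift along the tool's x, y, z in m, a list of three; "angular": the turn, a rotation vector about the tool's x, y, z in degrees, a list of three; "hand": the closure, from 0 (fully open) to 1 (shut). A call has 1 to 10 rows; each row shifts and turns the commanded pose from where the row before left it, along the tool's axes as they then stand; what a row does not reach is not made up. A row lasts 1/12 s, in which the tool goes at most 41.7 mm and 7.16 degrees, less where a joint would pass 70% of its speed; a pose out of reach is approached as far as the arm can. A call with a gripper value outside its range is refused whole. The fingers move at their own pace and stop on an object; FORCE is the grip in N (left out, the last holds). Time passes only in rows, so rows that do not move let the fingers close. It gives the time, the measured TCP pose, the force, the opening and the grip force at its end, in the units of the state.
- manip.get_state(): the state, without advancing time (a new reading comes with each control period).
- manip.get_image(name): name is "scene" or "top" or "wrist"; returns the picture (480x640x3 uint8, red, green, blue); there is no depth.
- manip.camera_info(name): a dict with "camera_matrix" (3x3 intrinsics, pixels), "eye" and "orientation" of the camera in the world; the wrist camera has in their place "tool_from_camera" (4x4, takes a point from camera to tool coordinates, whose origin is the TCP and whose axes are the flange's). Camera axes: x right, y down, z forward; pixel columns grow to the right and rows downward; lengths in m; the calibration is good to about 2 mm. A picture is of the moment at which its call begins: read the wrist's pose just before it. camera_info takes no time and is no camera call.
- manip.sign_off(): hands the job in; it is judged then, once.
The state is a dict: "clock": time; "qpos": joint angles; "qd": joint speeds; "effort": joint torques, N m; "position": TCP position; "ee_rot": TCP orientation; "contact_force": force on the tool from outside, world axes, zero at the start; "moment": the same for the moment, N m; "width": finger opening in m; "gripper_force": force on a finger pad.
Only numpy, scipy, OpenCV 4.12 (cv2) and the standard library are available. Lean on these libraries where they do the work, as an engineer would, in place of code of your own. Each camera call takes 0.05 s, during which the arm holds its last target. There are 200 camera calls.

TASK

Push the blue length stop along its rail until its spring plunger clicks into the notch of the orange clip (not the white one), and only then push its yellow lock lever all the way down. Push with your fingertips only: nothing is to be gripped or lifted, do not touch the stop's plunger knob, keep off the yellow lever until the stop has clicked in, and leave the things lying around where they are.

Things in the scene. Friction and masses are not known exactly. Their poses are not given: they have to be found in the camera images.
- rail: aluminium rail fixed on the bench, 500 mm long, 60 mm wide, 30 mm high, with grey end caps (38 mm high). Origin: centre of its underside. Its y axis runs along the rail, x across it, away from the robot (roughly; the yaw varies), z up. The two clips have parallel axes
- carriage (a joint): position (m) of the blue length stop along the rail's +y, 0 at mid-rail, range -0.18 to 0.18. It slides with about 2 to 3 N of drag. Climbing onto a clip's ramp takes about 4 to 7 N in all (a knock at the foot of the ramp can be briefly more), then the resistance falls sharply as the plunger drops into the notch (and the stop jumps some mm ahead and centres itself); pushing on out of the notch takes about 13 to 20 N
- carriage_top (a point): centre of the top face of the blue length stop, a block 96 mm across the rail, 100 mm along it; its flat end faces, the ones to push on, are 50 mm from this point along the rail and reach from 32 mm to 62 mm above the bench (this point is at 62 mm). The stop sits in a clip's notch when this point is level with the clip's origin along the rail. A small steel housing with the plunger sticks out on its +x side (rail frame), at the middle
- plunger: spring plunger of the length stop, a 4 mm radius steel nose pointing down with a black round knob (22 mm diameter) on top, on the +x side, 62 mm from the rail's centre line (rail frame); not to be touched. Origin: bottom of the nose, 8 mm above the bench when off the clips, about 13 mm in a notch, up to 20 mm on a clip's crests; the knob's top is 74 mm above the origin
- orange_clip: orange index clip fixed beside the rail, on its +x side (rail frame): 72 mm long along the rail, two ramps rising from 6 to 20 mm high with a V notch 12 mm wide and 10 mm deep between their crests. Origin: on the bench and on the rail's centre line, level with the notch along the rail; its notch lies 62 mm to its +x; axes parallel to the rail's. It stands towards either end of the rail, 80 to 135 mm from the middle
- white_clip: the same clip in white, on the other half of the rail; not the one wanted
- lock_lever (a joint): angle (rad) of the yellow lock lever on top of the stop: 0 = raised (34 degrees above level, free end towards the robot side, -x of the rail), 0.6 = fully down, level. Its hinge runs along the rail, 20 mm to +x of carriage_top and 8 mm above it. It is stiff (0.10 N m, about 2 to 5 N at the pad) and stays where it is left
- lever_pad: yellow pad at the free end of the lock lever, 28 mm along the lever, 28 mm along the rail, 8 mm thick. Origin: centre of its upper face, 44 mm from the lever's hinge; raised it is about 101 mm above the bench, 12 mm to -x of carriage_top (rail frame); fully down 77 mm above the bench, 24 mm to -x of carriage_top
- offcut: bystander: loose aluminium offcut 30 x 110 x 30 mm, origin under its centre
- screwdriver: bystander: loose screwdriver lying on the bench, origin near its middle
- oil_bottle: bystander: loose bottle, 52 mm diameter, 130 mm high, origin under its centre
- mug: bystander: loose white mug, 80 mm diameter, 90 mm high, origin under its centre
Not all that is in view belongs to the job. Of the things that look like the orange_clip, take the one that is farthest to the robot's left at the start.

How it is judged:
By the outcome, as a careful person would: the job done as asked, in the order asked, and still so for the second after the job is handed in, with the robot touching nothing.
It also fails if it takes over 48 s, if anything falls off the work surface, if the arm or the gripper's body presses on something with over 40 N, if the wrist force passes 120 N, or if a joint passes its speed limit or range.

## Working session

There is one attempt and no reset: what is moved stays moved. The work goes in short steps, Python scripts to look and compute and a shell command to move; the robot and the scene stay as the last step left them, time stands still between calls to the robot, and variables do not carry over. Pictures are saved under pics/ and viewed, at most 10 in all, crops included, and the job is handed in when it is done.

```bash
mkdir -p pics
cat > h.py <<'E'
import numpy as np, cv2
from scipy.spatial.transform import Rotation as R
from rig import manip
def rot(o):
    o=np.array(o,float)
    return o if o.shape==(3,3) else R.from_quat(o[[1,2,3,0]]).as_matrix()
def snap(n,f): cv2.imwrite('pics/'+f,manip.get_image(n)[:,:,::-1])
def ray(n,px):
    c=manip.camera_info(n);d=np.linalg.inv(np.array(c['camera_matrix']))@[px[0],px[1],1]
    return np.array(c['eye']),rot(c['orientation'])@d
def at(n,px,z):
    e,d=ray(n,px);return e+d*(z-e[2])/d[2]
def proj(n,p):
    c=manip.camera_info(n);q=np.array(c['camera_matrix'])@(rot(c['orientation']).T@(np.array(p)-np.array(c['eye'])));return q[:2]/q[2]
E
python3 - <<'E'
from h import *
snap('scene','s0.png');snap('top','t0.png')
print(manip.get_state())
for n in('scene','top'):print(manip.camera_info(n))
E
```

```text
{'clock': 0.1, 'qpos': array([-1.24701177e+00,  2.76543937e-01,  1.50600528e+00, -1.76060201e-05,
        1.36069992e+00, -1.21048123e-01]), 'qd': array([-0.00038699, -0.00233038, -0.00494312, -0.00011887,  0.00011844,
        0.00015638]), 'effort': array([ 1.83246433e-03, -4.17699444e+01, -2.46404976e+01, -1.01026803e-04,
        5.80021981e-03,  2.96534019e-06]), 'position': array([ 0.24724051, -0.51861139,  0.23051976]), 'ee_rot': array([-8.23123315e-04,  9.75366543e-01,  2.20588805e-01, -9.23778440e-05]), 'contact_force': array([-0.73126981, -0.69822724, -1.03004516]), 'moment': array([ 0.02310389, -0.01862021,  0.02615812]), 'gripper_force': 0.0, 'width': 0.08498148811860132}
{'camera_matrix': array([[440.8032424 ,   0.        , 321.00522664],
       [  0.        , 440.8032424 , 250.9264521 ],
       [  0.        ,   0.        ,   1.        ]]), 'eye': array([1.16633083, 0.21644701, 0.60753382]), 'orientation': array([-0.23848515,  0.45962877,  0.76859657, -0.3756668 ])}
{'camera_matrix': array([[469.58476288,   0.        , 315.66425209],
       [  0.        , 469.58476288, 243.73676987],
       [  0.        ,   0.        ,   1.        ]]), 'eye': array([ 0.47610296, -0.08482674,  1.00695744]), 'orientation': array([ 0.03637619, -0.70300911,  0.7093669 , -0.03540586])}
```

View pics/t0.png

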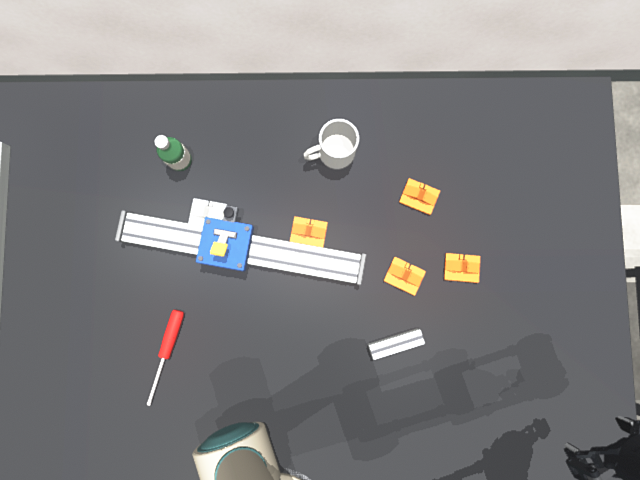

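View pics/s0.png

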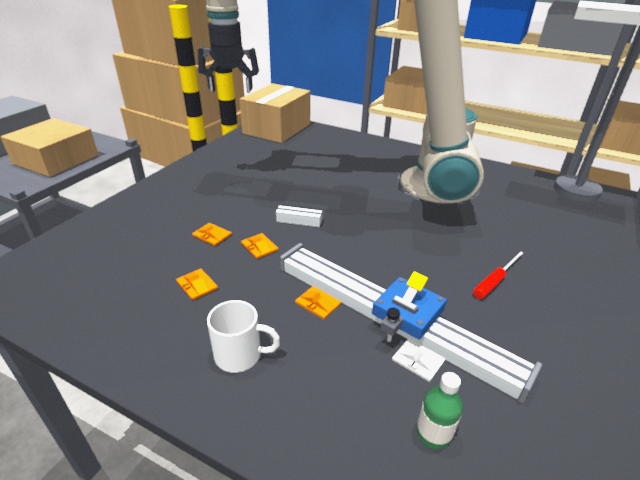

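The top view shows four orange clips: (309,231) beside the rail, and (405,276), (420,196), (462,268) lying off to the right. The white clip is at (207,213) and the stop at (225,244). Image left is the robot's left, so the clip I want is (309,231). I'll check it in a crop.

Run:
```python
from h import *
a=cv2.imread('pics/t0.png')[185:295,110:375]
cv2.imwrite('pics/c0.png',cv2.resize(a,None,fx=3,fy=3,interpolation=cv2.INTER_CUBIC))
```

```text
(no output)
```

View pics/c0.png

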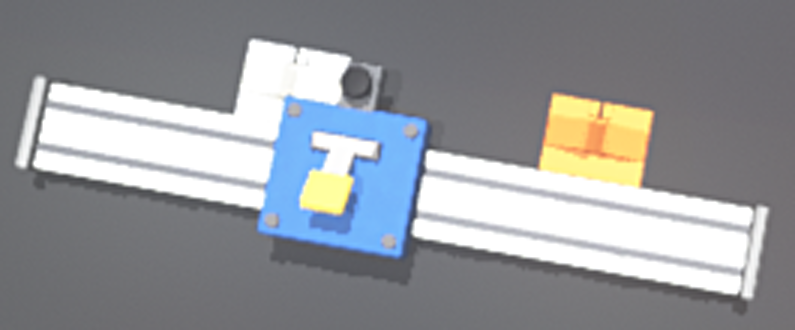

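The crop shows the clip at crop (600,130), the only orange one standing against the rail, with V ramps across its notch at x≈601. The stop's top corners are at (288,97), (428,117), (404,257) and (259,231). The plunger knob is at (357,82), on the far (+x) side.

Run:
```python
from h import *
g=lambda c,z:at('top',(c[0]/3+110,c[1]/3+185),z)
P=[g(c,.062) for c in[(288,97),(428,117),(404,257),(259,231)]]
ct=np.mean(P,0)
L=(g((40,77),.038)+g((22,166),.038))/2;Rr=(g((765,208),.038)+g((748,297),.038))/2
u=(L-Rr)/np.linalg.norm(L-Rr);print('L',L,'R',Rr,np.linalg.norm(L-Rr),'yaw',np.degrees(np.arctan2(-u[0],u[1])))
x=np.array([u[1],-u[0],0]);c=(L+Rr)/2
f=lambda p:(round((p-c)@x,4),round((p-c)@u,4))
print('c',c,'u',u,'ct',ct,f(ct))
for p in P:print(f(p))
print('clip',[f(g(q,.006)) for q in[(553,94),(653,110),(640,187),(541,170)]],f(g((601,120),.015)))
print('knob',f(g((357,82),.082)),'pad',f(g((327,193),.1)))
print('wrist',manip.camera_info('wrist'))
s=manip.get_state();print(rot(s['ee_rot']))
```

```text
L [0.61685704 0.3227526  0.038     ] R [ 0.52136362 -0.17938848  0.038     ] 0.5111405462779817 yaw -10.767504875465143
c [0.56911033 0.07168206 0.038     ] u [0.18682418 0.98239337 0.        ] ct [0.57479669 0.0996671  0.062     ] (np.float64(0.0004), np.float64(0.0286))
(np.float64(0.0458), np.float64(0.077))
(np.float64(0.0492), np.float64(-0.0191))
(np.float64(-0.0467), np.float64(-0.0214))
(np.float64(-0.0469), np.float64(0.0778))
clip [(np.float64(0.0882), np.float64(-0.0953)), (np.float64(0.0895), np.float64(-0.1681)), (np.float64(0.0332), np.float64(-0.1687)), (np.float64(0.0326), np.float64(-0.0969))] (np.float64(0.0745), np.float64(-0.133))
knob (np.float64(0.0615), np.float64(0.0286)) pad (np.float64(-0.0156), np.float64(0.0295))
wrist {'camera_matrix': array([[379.22552151,   0.        , 322.6948689 ],
       [  0.        , 379.22552151, 237.54711433],
       [  0.        ,   0.        ,   1.        ]]), 'tool_from_camera': array([[-9.49736852e-04, -9.64964325e-01, -2.62379399e-01,
         6.76168967e-02],
       [ 9.99998095e-01, -4.69092195e-04, -1.89450014e-03,
        -1.76987629e-04],
       [ 1.70504492e-03, -2.62380699e-01,  9.64962933e-01,
        -1.41384171e-01],
       [ 0.00000000e+00,  0.00000000e+00,  0.00000000e+00,
         1.00000000e+00]])}
[[ 9.02681142e-01  4.30309727e-01 -5.43348093e-04]
 [ 4.30310032e-01 -9.02679804e-01  1.56493885e-03]
 [ 1.82939059e-04 -1.64644892e-03 -9.99998628e-01]]
```

```bash
python3 -m handwheel '[{"translation":[0.02,-0.03,0],"angular":[0,0,6.05],"hand":1},{"translation":[0.02,-0.03,0],"angular":[0,0,6.05],"hand":1},{"translation":[0.02,-0.03,0],"angular":[0,0,6.05],"hand":1},{"translation":[0.02,-0.03,0],"angular":[0,0,6.05],"hand":1},{"translation":[0.02,-0.03,0],"angular":[0,0,6.05],"hand":1},{"translation":[0.02,-0.03,0],"angular":[0,0,6.05],"hand":1}]'
cat >> h.py <<'E'
C=np.array([.56911,.07168,0]);U=np.array([.18682,.98239,0]);X=np.array([U[1],-U[0],0])
def rel(goal):
    "tool-frame shift to rail-frame goal (x,y,z); yaw err deg"
    s=manip.get_state();M=rot(s['ee_rot']);p=s['position']
    print('rail pos',np.round([(p-C)@X,(p-C)@U,p[2]],4),'t',s['clock'],'F rail',np.round([s['contact_force']@X,s['contact_force']@U,s['contact_force'][2]],2))
    g=C+X*goal[0]+U*goal[1]+[0,0,goal[2]]
    T=np.stack([X,-U,[0,0,-1]],1)
    print('shift',np.round(M.T@(g-p),4),'turn',np.round(np.degrees(R.from_matrix(M.T@T).as_rotvec()),2))
E
python3 - <<'E'
from h import *
b=at('top',(162,143),.13);print('bottle',(b-C)@X,(b-C)@U)
rel((-.01,.125,.2))
E
```

```text
clock: 0.6
position: [0.3313, -0.3215, 0.2311]
ee_rot: [-0.0, 0.995, -0.097, -0.0]
contact_force: [1.7, -0.5, -0.5]
width: 0.0123
gripper_force: 0.0
bottle 0.164371912939573 0.17136451510233558
rail pos [-0.1602 -0.4306  0.2311] t 0.6 F rail [ 1.75 -0.14 -0.45]
shift [ 0.1462 -0.5567  0.0313] turn [-0.04  0.05 -0.42]
```

```bash
python3 -m handwheel '[{"translation":[0.01,-0.039,0],"angular":[0,0,0],"hand":1},{"translation":[0.01,-0.039,0],"angular":[0,0,0],"hand":1},{"translation":[0.01,-0.039,0],"angular":[0,0,0],"hand":1},{"translation":[0.01,-0.039,0],"angular":[0,0,0],"hand":1},{"translation":[0.01,-0.039,0],"angular":[0,0,0],"hand":1},{"translation":[0.01,-0.039,0],"angular":[0,0,0],"hand":1},{"translation":[0.01,-0.039,0],"angular":[0,0,0],"hand":1},{"translation":[0.01,-0.039,0],"angular":[0,0,0],"hand":1},{"translation":[0.01,-0.039,0],"angular":[0,0,0],"hand":1},{"translation":[0.01,-0.039,0],"angular":[0,0,0],"hand":1}]'
python3 -m handwheel '[{"translation":[0.01,-0.039,0],"angular":[0,0,0],"hand":1},{"translation":[0.01,-0.039,0],"angular":[0,0,0],"hand":1},{"translation":[0.01,-0.039,0],"angular":[0,0,0],"hand":1},{"translation":[0.01,-0.039,0],"angular":[0,0,0],"hand":1},{"translation":[0,0,0],"angular":[0,0,0],"hand":1},{"translation":[0,0,0],"angular":[0,0,0],"hand":1}]'
python3 - <<'E'
from h import *
rel((-.005,.125,.044));snap('wrist','w1.png')
E
```

```text
clock: 1.43
position: [0.5032, 0.0428, 0.2311]
ee_rot: [0.0, 0.996, -0.094, -0.0]
contact_force: [0.7, -0.0, -0.2]
width: -0.0004
gripper_force: 0.0
clock: 1.93
position: [0.5717, 0.1881, 0.23]
ee_rot: [0.0, 0.996, -0.093, -0.001]
contact_force: [-0.0, -0.4, 0.0]
width: -0.0
gripper_force: 0.0
rail pos [-0.0192  0.1149  0.23  ] t 1.9333 F rail [ 0.06 -0.44  0.05]
shift [ 0.0145 -0.0103  0.186 ] turn [0.06 0.1  0.15]
```

View pics/w1.png

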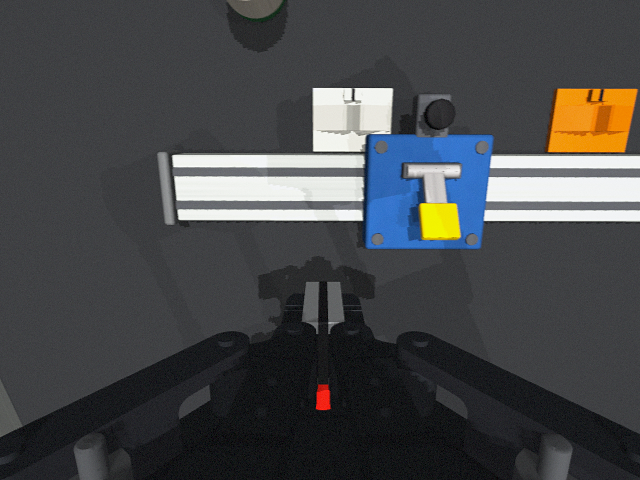

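The wrist view shows the stop (blue, centre (430,192)) with its left face at x≈366. The fingertips at (322,285) are to the left of that face, and the orange clip is at (592,120). The way down is clear.

```bash
python3 -m handwheel '[{"translation":[0.007,0,0.03],"angular":[0,0,0],"hand":1},{"translation":[0.0075,0,0.03],"angular":[0,0,0],"hand":1},{"translation":[0,0,0.03],"angular":[0,0,0],"hand":1},{"translation":[0,0,0.03],"angular":[0,0,0],"hand":1},{"translation":[0,0,0.03],"angular":[0,0,0],"hand":1},{"translation":[0,0,0.03],"angular":[0,0,0],"hand":1},{"translation":[0,0,0.001],"angular":[0,0,0],"hand":1},{"translation":[0,0,0],"angular":[0,0,0],"hand":1}]'
python3 - <<'E'
from h import *
rel((-.005,.088,.048))
E
```

```text
clock: 2.65
position: [0.5841, 0.1818, 0.0492]
ee_rot: [0.001, 0.995, -0.095, -0.002]
contact_force: [-0.2, 0.4, 0.6]
width: -0.0001
gripper_force: 0.0
rail pos [-0.0059  0.111   0.0492] t 2.65 F rail [-0.28  0.38  0.64]
shift [0.0009 0.023  0.0012] turn [ 0.12  0.24 -0.15]
```

```bash
python3 -m handwheel '[{"translation":[0,0.004,0],"angular":[0,0,0],"hand":1},{"translation":[0,0.004,0],"angular":[0,0,0],"hand":1},{"translation":[0,0.004,0],"angular":[0,0,0],"hand":1},{"translation":[0,0.004,0],"angular":[0,0,0],"hand":1},{"translation":[0,0.004,0],"angular":[0,0,0],"hand":1},{"translation":[0,0.004,0],"angular":[0,0,0],"hand":1},{"translation":[0,0.004,0],"angular":[0,0,0],"hand":1},{"translation":[0,0.004,0],"angular":[0,0,0],"hand":1},{"translation":[0,0.004,0],"angular":[0,0,0],"hand":1}]'
python3 - <<'E'
from h import *
rel((-.005,-.07,.048))
E
```

```text
clock: 3.4
position: [0.5798, 0.1486, 0.0511]
ee_rot: [-0.001, 0.996, -0.094, 0.001]
contact_force: [-0.2, 3.5, 6.5]
width: 0.0002
gripper_force: 2.7
rail pos [-0.0038  0.0776  0.0511] t 3.4 F rail [-0.83  3.36  6.51]
shift [-0.001   0.1476  0.0029] turn [-0.08 -0.1  -0.05]
```

Run:
```python
from h import *
a=manip.get_image('scene')[:,:,::-1];u,v=proj('scene',[.575,.13,.07]).astype(int);print(u,v)
a=a[max(v-75,0):v+75,u-100:u+100]
b=cv2.resize(manip.get_image('wrist')[100:400,200:500,::-1],(500,500))
a=cv2.resize(a,None,fx=4,fy=4,interpolation=cv2.INTER_CUBIC)
cv2.imwrite('pics/a1.png',a)
```

```text
426 302
```

View pics/a1.png

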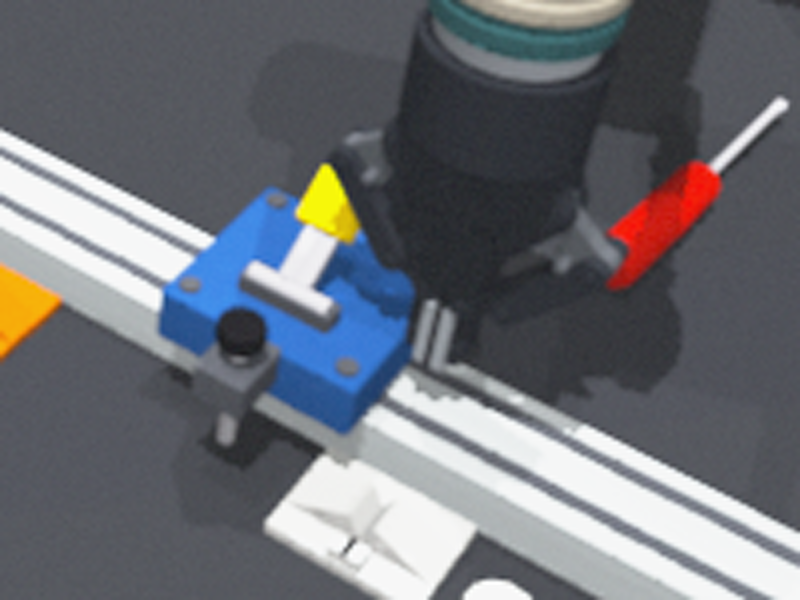

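The scene crop shows the tips at (435,335) on the stop's face. The spread finger linkage at (365,200) comes right up to the yellow pad, and there is an unexplained 6.5 N upward force. I'll back off and push with the tool turned 90°, so the linkage spreads across the rail and stays clear of the lever.

```bash
python3 -m handwheel '[{"translation":[0,-0.008,0],"angular":[0,0,0],"hand":1},{"translation":[0,-0.012,0],"angular":[0,0,0],"hand":1},{"translation":[0,-0.015,0],"angular":[0,0,0],"hand":1},{"translation":[0,-0.015,0],"angular":[0,0,0],"hand":1},{"translation":[0,0,0],"angular":[0,0,-7],"hand":1},{"translation":[0,0,0],"angular":[0,0,-7],"hand":1},{"translation":[0,0,0],"angular":[0,0,-7],"hand":1},{"translation":[0,0,0],"angular":[0,0,-7],"hand":1},{"translation":[0,0,0],"angular":[0,0,-7],"hand":1},{"translation":[0,0,0],"angular":[0,0,-7],"hand":1}]'
python3 -m handwheel '[{"translation":[0,0,0],"angular":[0,0,-7],"hand":1},{"translation":[0,0,0],"angular":[0,0,-7],"hand":1},{"translation":[0,0,0],"angular":[0,0,-7],"hand":1},{"translation":[0,0,0],"angular":[0,0,-7],"hand":1},{"translation":[0,0,0],"angular":[0,0,-7],"hand":1},{"translation":[0,0,0],"angular":[0,0,-7],"hand":1},{"translation":[0,0,0],"angular":[0,0,-6],"hand":1},{"translation":[0,0,0],"angular":[0,0,0],"hand":1}]'
python3 - <<'E'
from h import *
import re
s=open('h.py').read().replace("T=np.stack([X,-U,[0,0,-1]],1)","T=np.stack([U,X,[0,0,-1]],1)");open('h.py','w').write(s)
exec(s)
rel((-.005,.10,.046))
a=manip.get_image('top')[185:295,110:375,::-1]
cv2.imwrite('pics/c1.png',cv2.resize(a,None,fx=3,fy=3,interpolation=cv2.INTER_CUBIC))
a=manip.get_image('scene')[230:380,325:525,::-1]
cv2.imwrite('pics/a2.png',cv2.resize(a,None,fx=4,fy=4,interpolation=cv2.INTER_CUBIC))
E
```

```text
clock: 4.33
position: [0.5885, 0.1991, 0.0498]
ee_rot: [0.0, 0.962, 0.272, -0.0]
contact_force: [-0.1, 0.3, -0.1]
width: 0.0001
gripper_force: 0.0
clock: 5.0
position: [0.5885, 0.199, 0.0498]
ee_rot: [-0.0, 0.77, 0.639, -0.0]
contact_force: [-0.0, -0.6, -0.1]
width: -0.0
gripper_force: 0.0
rail pos [-0.0047  0.1287  0.0498] t 5.0 F rail [ 0.07 -0.59 -0.08]
shift [-0.0287 -0.0003  0.0038] turn [-0.03  0.01  0.13]
```

View pics/a2.png

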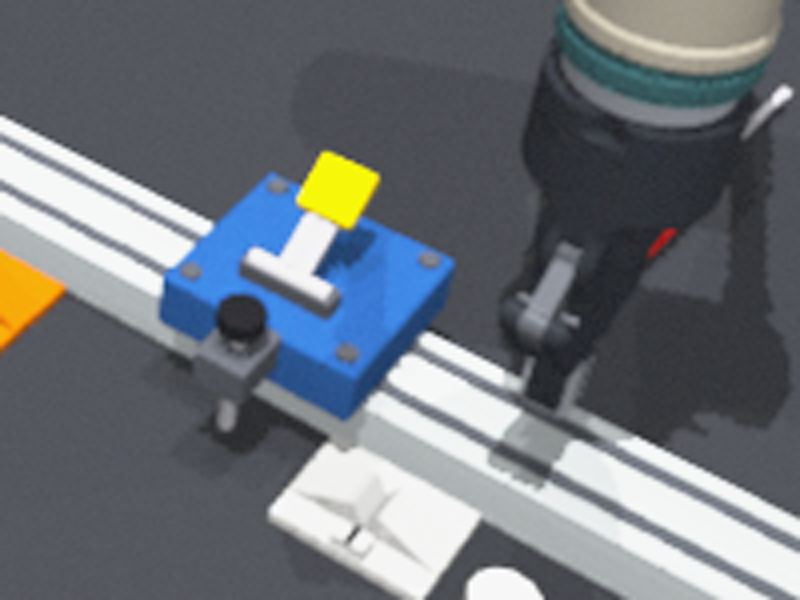

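Run:
```python
from h import *
g=lambda c,z:at('scene',(c[0]/4+325,c[1]/4+230),z)
f=lambda p:np.round([(p-C)@X,(p-C)@U],4)
P=[g(c,.062) for c in[(167,272),(275,172),(455,263),(347,388)]]
print('ct',f(np.mean(P,0)),[f(p) for p in P])
y=f(np.mean(P,0))[1]
c0=np.array(f(np.mean(P,0)))
for a in(0,.1,.2,.3,.6):
    t=np.radians(34)-a*np.radians(34)/.6
    # pad upper face centre: 44mm along, offset d normal fits raised 101 / down 77
    d=.007
    px=.02-.044*np.cos(t)+d*np.sin(t);pz=.07+.044*np.sin(t)+d*np.cos(t)
    q=C+X*(c0[0]+px)+U*c0[1]+[0,0,pz]
    print(a,px,pz,(proj('scene',q)-[325,230])*4)
```

```text
ct [0.0028 0.0154] [array([ 0.0454, -0.0338]), array([-0.0467, -0.0326]), array([-0.0437,  0.0642]), array([0.0561, 0.0639])]
0 -0.012563302868126599 0.10040775076059816 [335.90369492 191.48535727]
0.1 -0.0154066586236914 0.09704382600715697 [337.99007555 194.01993876]
0.2 -0.01790396268864232 0.09341558482075583 [339.59049701 197.36629377]
0.3 -0.0200308073293144 0.08955848829954167 [340.69680405 201.48138999]
0.6 -0.023999999999999997 0.07700000000000001 [341.03860786 217.92705263]
```

The stop has moved 13 mm and now sits at +0.015. The lever still fits the raised angle. I'll go on with the turned tool.

```bash
python3 -m handwheel '[{"translation":[-0.012,0,0.003],"angular":[0,0,0],"hand":1},{"translation":[-0.012,0,0],"angular":[0,0,0],"hand":1},{"translation":[-0.010,0,0],"angular":[0,0,0],"hand":1},{"translation":[-0.004,0,0],"angular":[0,0,0],"hand":1},{"translation":[-0.004,0,0],"angular":[0,0,0],"hand":1},{"translation":[-0.004,0,0],"angular":[0,0,0],"hand":1},{"translation":[-0.004,0,0],"angular":[0,0,0],"hand":1},{"translation":[-0.004,0,0],"angular":[0,0,0],"hand":1},{"translation":[-0.004,0,0],"angular":[0,0,0],"hand":1},{"translation":[-0.004,0,0],"angular":[0,0,0],"hand":1}]'
python3 - <<'E'
from h import *
rel((-.005,-.07,.047))
E
```

```text
clock: 5.93
position: [0.5772, 0.1371, 0.0475]
ee_rot: [-0.0, 0.771, 0.637, 0.001]
contact_force: [1.0, 3.2, 0.4]
width: 0.0003
gripper_force: 1.7
rail pos [-0.0043  0.0658  0.0475] t 5.9333 F rail [0.37 3.28 0.42]
shift [-0.1358 -0.0006  0.0002] turn [ 0.04 -0.09 -0.07]
```

```bash
python3 -m handwheel '[{"translation":[-0.006,0,0],"angular":[0,0,0],"hand":1},{"translation":[-0.006,0,0],"angular":[0,0,0],"hand":1},{"translation":[-0.006,0,0],"angular":[0,0,0],"hand":1},{"translation":[-0.006,0,0],"angular":[0,0,0],"hand":1},{"translation":[-0.006,0,0],"angular":[0,0,0],"hand":1},{"translation":[-0.006,0,0],"angular":[0,0,0],"hand":1},{"translation":[-0.006,0,0],"angular":[0,0,0],"hand":1},{"translation":[-0.006,0,0],"angular":[0,0,0],"hand":1},{"translation":[-0.006,0,0],"angular":[0,0,0],"hand":1},{"translation":[-0.006,0,0],"angular":[0,0,0],"hand":1}]'
python3 -m handwheel '[{"translation":[-0.005,0,0],"angular":[0,0,0],"hand":1},{"translation":[-0.005,0,0],"angular":[0,0,0],"hand":1},{"translation":[-0.005,0,0],"angular":[0,0,0],"hand":1},{"translation":[-0.005,0,0],"angular":[0,0,0],"hand":1},{"translation":[-0.003,0,0],"angular":[0,0,0],"hand":1},{"translation":[-0.003,0,0],"angular":[0,0,0],"hand":1},{"translation":[-0.003,0,0],"angular":[0,0,0],"hand":1}]'
python3 - <<'E'
from h import *
rel((-.005,-.07,.047))
E
```

```text
clock: 6.77
position: [0.5658, 0.0769, 0.0474]
ee_rot: [0.0, 0.771, 0.637, 0.0]
contact_force: [1.2, 3.8, 1.6]
width: 0.0001
gripper_force: 2.1
clock: 7.35
position: [0.5604, 0.0487, 0.0474]
ee_rot: [0.0, 0.771, 0.637, 0.0]
contact_force: [2.3, 2.8, 1.6]
width: -0.0002
gripper_force: 1.5
rail pos [-0.0043 -0.0243  0.0474] t 7.35 F rail [1.74 3.15 1.57]
shift [-0.0457 -0.0007  0.0004] turn [ 0.03  0.01 -0.04]
```

```bash
python3 -m handwheel '[{"translation":[-0.002,0,0],"angular":[0,0,0],"hand":1},{"translation":[-0.002,0,0],"angular":[0,0,0],"hand":1},{"translation":[-0.002,0,0],"angular":[0,0,0],"hand":1},{"translation":[-0.002,0,0],"angular":[0,0,0],"hand":1},{"translation":[-0.002,0,0],"angular":[0,0,0],"hand":1}]' | grep -E 'pos|cont'
python3 -m handwheel '[{"translation":[-0.002,0,0],"angular":[0,0,0],"hand":1},{"translation":[-0.002,0,0],"angular":[0,0,0],"hand":1},{"translation":[-0.002,0,0],"angular":[0,0,0],"hand":1},{"translation":[-0.002,0,0],"angular":[0,0,0],"hand":1}]' | grep -E 'pos|cont'
python3 -m handwheel '[{"translation":[-0.002,0,0],"angular":[0,0,0],"hand":1},{"translation":[-0.002,0,0],"angular":[0,0,0],"hand":1},{"translation":[-0.002,0,0],"angular":[0,0,0],"hand":1},{"translation":[-0.002,0,0],"angular":[0,0,0],"hand":1}]' | grep -E 'pos|cont'
python3 - <<'E'
from h import *
rel((-.005,-.07,.047))
E
```

```text
position: [0.5583, 0.0391, 0.0472]
contact_force: [1.5, 0.5, 0.4]
position: [0.5569, 0.0319, 0.0473]
contact_force: [2.5, 6.6, 1.1]
position: [0.5556, 0.0252, 0.0473]
contact_force: [3.7, 8.1, 0.8]
rail pos [-0.0046 -0.0482  0.0473] t 8.4333 F rail [2.16 8.68 0.77]
shift [-0.0218 -0.0003  0.0002] turn [ 0.01 -0.19 -0.13]
```

```bash
python3 -m handwheel '[{"translation":[-0.0015,0,0],"angular":[0,0,0],"hand":1},{"translation":[-0.0015,0,0],"angular":[0,0,0],"hand":1},{"translation":[-0.0015,0,0],"angular":[0,0,0],"hand":1}]' | grep -E 'pos|cont'
python3 -m handwheel '[{"translation":[-0.0015,0,0],"angular":[0,0,0],"hand":1},{"translation":[-0.0015,0,0],"angular":[0,0,0],"hand":1}]' | grep -E 'pos|cont'
python3 -m handwheel '[{"translation":[-0.0015,0,0],"angular":[0,0,0],"hand":1},{"translation":[-0.0015,0,0],"angular":[0,0,0],"hand":1}]' | grep -E 'pos|cont'
python3 - <<'E'
from h import *
rel((-.005,-.07,.047))
E
```

```text
position: [0.5547, 0.0208, 0.0473]
contact_force: [3.7, 8.4, 0.6]
position: [0.5542, 0.018, 0.0473]
contact_force: [3.1, 9.1, -0.1]
position: [0.5537, 0.0152, 0.0473]
contact_force: [3.5, 9.9, 0.8]
rail pos [-0.0046 -0.0584  0.0473] t 9.0167 F rail [ 1.64 10.35  0.76]
shift [-0.0116 -0.0004  0.0003] turn [ 0.01 -0.22 -0.14]
```

```bash
for i in 1; do :; done
python3 -m handwheel '[{"translation":[-0.0015,0,0],"angular":[0,0,0],"hand":1},{"translation":[-0.001,0,0],"angular":[0,0,0],"hand":1}]' | grep -E 'pos|cont'
python3 -m handwheel '[{"translation":[-0.001,0,0],"angular":[0,0,0],"hand":1},{"translation":[-0.001,0,0],"angular":[0,0,0],"hand":1}]' | grep -E 'pos|cont'
python3 - <<'E'
from h import *
rel((-.005,-.07,.047))
E
```

```text
position: [0.5531, 0.0121, 0.0473]
contact_force: [3.0, 6.8, 1.0]
position: [0.5527, 0.0098, 0.0473]
contact_force: [2.0, 4.0, 0.4]
rail pos [-0.0046 -0.0639  0.0473] t 9.35 F rail [1.26 4.32 0.44]
shift [-0.0061 -0.0004  0.0002] turn [ 0.   -0.11 -0.08]
```

```bash
python3 -m handwheel '[{"translation":[-0.001,0,0],"angular":[0,0,0],"hand":1},{"translation":[-0.001,0,0],"angular":[0,0,0],"hand":1}]' | grep -E 'pos|cont'
python3 - <<'E'
from h import *
rel((-.005,-.07,.047))
a=manip.get_image('scene')[200:350,270:470,::-1]
cv2.imwrite('pics/a3.png',cv2.resize(a,None,fx=4,fy=4,interpolation=cv2.INTER_CUBIC))
E
```

```text
position: [0.5517, 0.0066, 0.0471]
contact_force: [0.8, 0.8, 0.5]
rail pos [-0.005  -0.0671  0.0471] t 9.5167 F rail [0.63 0.91 0.45]
shift [-0.0029 -0.      0.0001] turn [-0.05  0.04 -0.02]
```

View pics/a3.png

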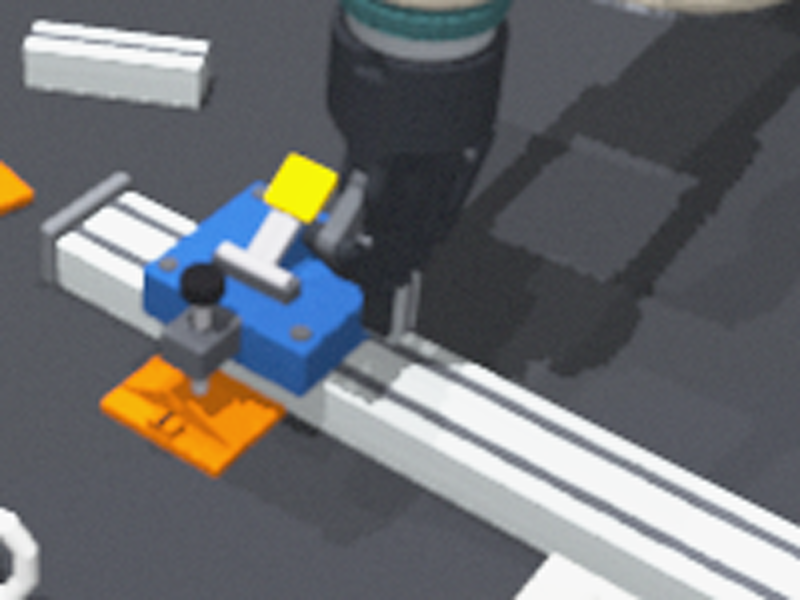

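The scene crop shows the plunger nose at (200,385) between the orange clip's crests, with the lever still raised. I'll check the numbers.

```bash
python3 - <<'E'
from h import *
g=lambda c,z:at('scene',(c[0]/4+270,c[1]/4+200),z)
f=lambda p:np.round([(p-C)@X,(p-C)@U],4)
for c in[(145,263),(303,348),(364,292),(168,264),(301,332)]:print(f(g(c,.062)))
for y,z in((-.126,.02),(-.132,.013),(-.132,.02)):
  q=lambda z2:(proj('scene',C+X*.062+U*y+[0,0,z2])-[270,200])*4
  print(y,z,'nose',q(z),'knob top',q(z+.074))
print('notch top mark',(proj('scene',C+X*.085+U*-.132+[0,0,.006])-[270,200])*4)
for n in range(1):
  snap('top','t9.png')
E
python3 -m handwheel '[{"translation":[0,0,0],"angular":[0,0,0],"hand":1},{"translation":[0,0,0],"angular":[0,0,0],"hand":1}]' | grep -E 'pos|cont'
```

```text
[ 0.0447 -0.1765]
[ 0.0456 -0.0804]
[-0.006  -0.0814]
[ 0.0381 -0.1674]
[ 0.0371 -0.0876]
-0.126 0.02 nose [201.97854116 389.86552673] knob top [205.29466142 271.67168168]
-0.132 0.013 nose [192.06308578 394.96917874] knob top [194.80725708 278.0883429 ]
-0.132 0.02 nose [192.31040776 384.4351426 ] knob top [195.08248076 266.3659061 ]
notch top mark [162.00116314 430.91926734]
position: [0.5512, 0.0064, 0.0469]
contact_force: [0.3, 0.4, -0.7]
```

```bash
python3 -m handwheel '[{"translation":[-0.001,0,0],"angular":[0,0,0],"hand":1},{"translation":[0,0,0],"angular":[0,0,0],"hand":1}]' | grep -E 'pos|cont'
python3 - <<'E'
from h import *
g=lambda c,z:at('scene',(c[0]/4+270,c[1]/4+200),z)
f=lambda p:np.round([(p-C)@X,(p-C)@U],4)
for c in[(101,403),(213,472),(285,408)]:print('clip',f(g(c,.006)))
rel((0,-.07,.047))
a=manip.get_image('scene')[260:320,295:345,::-1]
cv2.imwrite('pics/a4.png',cv2.resize(a,None,fx=10,fy=10,interpolation=cv2.INTER_CUBIC))
E
```

```text
position: [0.5516, 0.0055, 0.0472]
contact_force: [-0.3, -0.6, 0.6]
clip [ 0.0891 -0.1674]
clip [ 0.0908 -0.0961]
clip [ 0.0342 -0.0957]
rail pos [-0.0049 -0.0683  0.0472] t 9.95 F rail [-0.2  -0.63  0.6 ]
shift [-0.0017  0.0049  0.0001] turn [-0.04  0.03 -0.05]
```

View pics/a4.png

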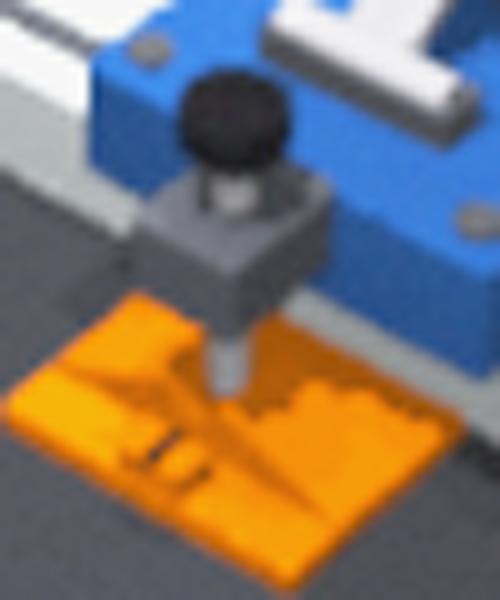

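The nose now sits in the notch by the mark (165,440). The stop advanced about 4 mm to −0.132, level with the clip, and there is no contact force, so it has clicked in. Next I'll retreat, rise and go above the pad.

```bash
python3 -m handwheel '[{"translation":[0.01,0,0],"angular":[0,0,0],"hand":1},{"translation":[0.015,0,0],"angular":[0,0,0],"hand":1},{"translation":[0,0,-0.03],"angular":[0,0,0],"hand":1},{"translation":[0,0,-0.03],"angular":[0,0,0],"hand":1},{"translation":[0,0,-0.03],"angular":[0,0,0],"hand":1},{"translation":[0,0,0],"angular":[0,0,0],"hand":1},{"translation":[-0.03,-0.005,0],"angular":[0,0,0],"hand":1},{"translation":[-0.03,-0.005,0],"angular":[0,0,0],"hand":1},{"translation":[-0.029,-0.005,0],"angular":[0,0,0],"hand":1},{"translation":[0,0,0],"angular":[0,0,0],"hand":1}]'
python3 -m handwheel '[{"translation":[0,0,0],"angular":[0,0,0],"hand":1},{"translation":[0,0,0],"angular":[0,0,0],"hand":1}]' | grep pos
python3 - <<'E'
from h import *
rel((-.02,-.132,.11))
a=manip.get_image('wrist')[:,:,::-1]
cv2.imwrite('pics/w2.png',a)
E
```

```text
clock: 10.83
position: [0.5234, -0.0574, 0.137]
ee_rot: [0.0, 0.771, 0.636, -0.002]
contact_force: [0.6, 1.5, -0.3]
width: -0.0001
gripper_force: 0.0
position: [0.5254, -0.0536, 0.1372]
rail pos [-0.0195 -0.1312  0.1372] t 11.0 F rail [ 0.08 -0.32 -0.35]
shift [-0.0008 -0.0005  0.0272] turn [ 0.01 -0.04 -0.08]
```

View pics/w2.png

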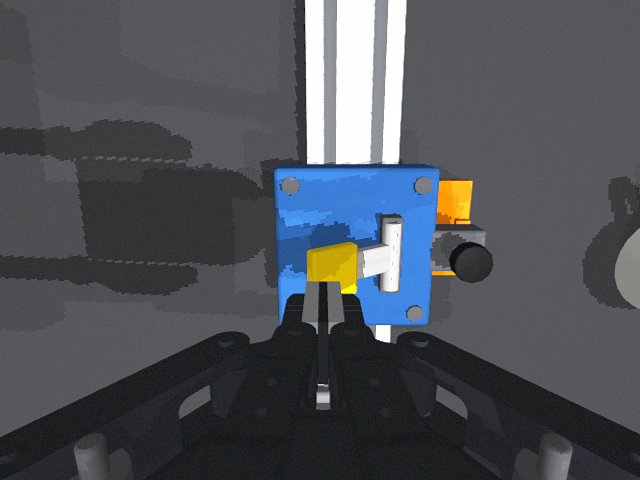

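The wrist view shows the tips at (322,285) over the yellow pad (330,268). The knob at (470,262) is well clear. I'll press down.

```bash
python3 -m handwheel '[{"translation":[0,0,0.01],"angular":[0,0,0],"hand":1},{"translation":[0,0,0.01],"angular":[0,0,0],"hand":1},{"translation":[0,0,0.005],"angular":[0,0,0],"hand":1},{"translation":[0,0,0.004],"angular":[0,0,0],"hand":1},{"translation":[0,0,0.004],"angular":[0,0,0],"hand":1},{"translation":[0,0,0.004],"angular":[0,0,0],"hand":1},{"translation":[0,0,0.004],"angular":[0,0,0],"hand":1},{"translation":[0,0,0.004],"angular":[0,0,0],"hand":1},{"translation":[0,0,0.004],"angular":[0,0,0],"hand":1}]' | grep -E 'pos|cont'
python3 -m handwheel '[{"translation":[0,0,0.003],"angular":[0,0,0],"hand":1},{"translation":[0,0,0.003],"angular":[0,0,0],"hand":1}]' | grep -E 'pos|cont'
python3 -m handwheel '[{"translation":[0,0,0.002],"angular":[0,0,0],"hand":1},{"translation":[0,0,0],"angular":[0,0,0],"hand":1}]' | grep -E 'pos|cont'
python3 - <<'E'
from h import *
rel((-.02,-.132,.077))
E
```

```text
position: [0.5253, -0.0542, 0.088]
contact_force: [-1.3, 0.7, 3.2]
position: [0.5248, -0.0541, 0.0819]
contact_force: [-1.8, 0.8, 3.3]
position: [0.5249, -0.0542, 0.0797]
contact_force: [-0.6, -0.2, -0.1]
rail pos [-0.0199 -0.1319  0.0797] t 12.1333 F rail [-0.57 -0.28 -0.06]
shift [-0.0001 -0.0001  0.0027] turn [-0.04  0.   -0.05]
```

Not at the stop yet, so I'll press on in small steps.

```bash
python3 -m handwheel '[{"translation":[0,0,0.0015],"angular":[0,0,0],"hand":1},{"translation":[0,0,0.0015],"angular":[0,0,0],"hand":1}]' | grep -E 'pos|cont'
python3 -m handwheel '[{"translation":[0,0,0.0015],"angular":[0,0,0],"hand":1},{"translation":[0,0,0],"angular":[0,0,0],"hand":1}]' | grep -E 'pos|cont'
python3 -m handwheel '[{"translation":[0,0,0.001],"angular":[0,0,0],"hand":1},{"translation":[0,0,0],"angular":[0,0,0],"hand":1}]' | grep -E 'pos|cont'
```

```text
position: [0.5252, -0.0542, 0.0773]
contact_force: [-1.5, -0.4, 2.6]
position: [0.5252, -0.0542, 0.0768]
contact_force: [-3.0, 0.3, 8.8]
position: [0.5252, -0.0543, 0.0766]
contact_force: [-4.1, 1.2, 13.5]
```

It is on the hard stop at 77 mm with 13 N. I'll lift off and look.

```bash
python3 -m handwheel '[{"translation":[0,0,-0.01],"angular":[0,0,0],"hand":1},{"translation":[0,0,-0.03],"angular":[0,0,0],"hand":1},{"translation":[0,0,-0.03],"angular":[0,0,0],"hand":1},{"translation":[0.02,0,-0.02],"angular":[0,0,0],"hand":1},{"translation":[0.04,0,0],"angular":[0,0,0],"hand":1},{"translation":[0.04,0,0],"angular":[0,0,0],"hand":1},{"translation":[0,0,0],"angular":[0,0,0],"hand":1},{"translation":[0,0,0],"angular":[0,0,0],"hand":1}]' | grep -E 'clock|pos|cont'
python3 - <<'E'
from h import *
a=manip.get_image('scene')[200:350,270:470,::-1]
cv2.imwrite('pics/a5.png',cv2.resize(a,None,fx=4,fy=4,interpolation=cv2.INTER_CUBIC))
for x,z in((-.012,.101),(-.024,.077)):print((proj('scene',C+X*x+U*-.132+[0,0,z])-[270,200])*4)
E
```

```text
clock: 13.3
position: [0.5445, 0.0458, 0.165]
contact_force: [-0.9, -0.5, 0.1]
[290.65398933 181.06058987]
[302.4338273  208.91542904]
```

View pics/a5.png

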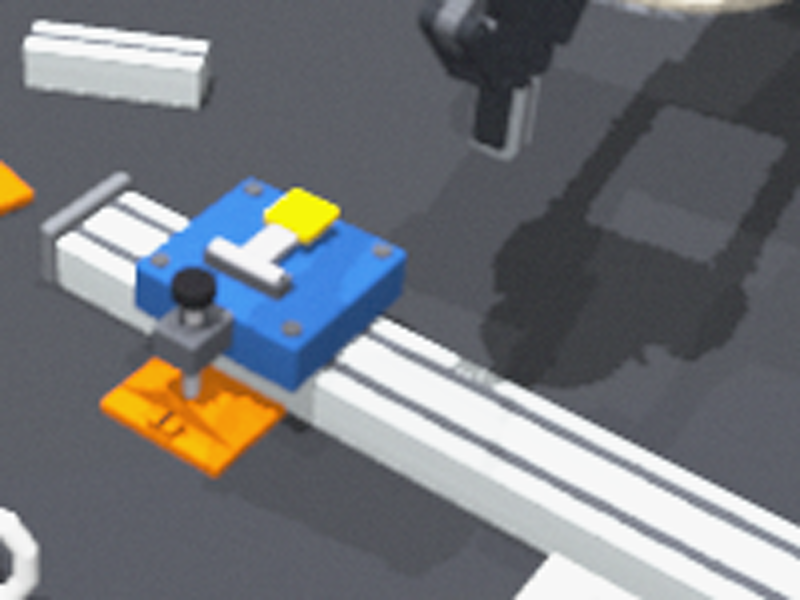

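The crop shows the lever level, with the pad at (302,212) against (302,209) predicted for fully down. The plunger nose at (192,393) matches the predicted notch position, and the gripper is clear of everything.

```bash
python3 -c "from rig import manip; print(manip.sign_off())"
```

```text
the job is handed in; nothing more can be done
None
```

The blue stop is clicked into the orange clip's notch, the yellow lever was then pushed fully down, and the job is handed in; on my first push the finger linkage came very close to the lever and may have brushed it, though it still measured as fully raised afterwards.

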